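# Hang the work lamp on the latched peg

### The job

Hang the battery work lamp by its eye on the peg of the blue stand: swing the peg's steel flap up and over until it stays back by itself, put the eye over the peg's upturned tip and let the lamp hang there freely, then bring the flap back over so that it drops fully shut in front of the tip. Keep the lamp upright while you carry it, and leave the other things on the bench where they are.

Things in the scene. Friction and masses are not known exactly. Their poses are not given: they have to be found in the camera images.
- lamp: Battery work lamp, loose, upright, 0.3 to 0.6 kg, 172 mm tall. Origin: centre of its underside, z up. Black foot 60 (x) x 72 (y) x 34 mm, grey housing 50 x 62 mm up to z = 90, round lens on the -x face. On top an upright steel eye plate, 8 mm thick (x) and 56 mm wide (y) up to z = 140, then the narrower tab. It may hang either way round.
- eye (a point): On the lamp: middle of the underside of the eye's top edge, which rests on the peg; z = 132 mm, axes as the lamp's. The eye is an opening through the plate along x, 36 mm wide (y), from z = 96 to 132 mm above the lamp's underside; its two upper corners are cut off, leaving a flat top about 12 mm wide.
- tab (a point): On the lamp: middle of the top edge of the tab, z = 172 mm above the lamp's underside; axes as the lamp's. The tab is 30 mm wide (y), 8 mm thick (x) and stands 32 mm above the plate's shoulders: to be gripped from above across its 30 mm width.
- stand: Blue stand, fixed to the bench. Origin: on the bench under the middle of its post; z up. Post 40 x 40 mm, 202 mm tall, hinge ears up to 233 mm. Base plate 12 mm thick, y = -65 to 65, x = -40 to 110 mm. A level steel peg points from the post's face along the stand's -x.
- peg_top (a point): Top of the peg near mid-length: x = -70, y = 0, z = 165 mm in the stand's frame; a good place for the eye. Axes as the stand's. The peg is round, 14 mm diameter, x = -20 to -125 mm, top at z = 165 mm; a collar 32 mm across, 4 mm thick, at the post; at the tip (x = -118 to -125) a lip 14 mm wide turns up to z = 175 mm.
- flap (a joint): Steel gravity flap, 0.16 kg, hinged along the stand's y at x = -20, z = 217 mm. 0 = shut, as at the start: a strap 20 mm wide runs level 118 mm along -x and a plate drops 60 mm from its end, before the peg's tip. Grows (rad) as the end swings up and over the post, to a stop at 2.3. No spring: it falls shut from below about 1.8 rad, and lies back and stays from above that.
- flap_bar (a point): Middle of the flap's cross-bar: round steel, 12 mm diameter, 130 mm long along the stand's y, at the corner of strap and drop plate, 115 mm from the hinge; 55 mm stick out free on each side of the strap, to pinch, or lift from below (2 N). At flap = q it is at x = -20 - 115 cos q, z = 217 + 115 sin q (mm, stand's frame).
- jar: Bystander: glass jar, 72 mm diameter, 95 mm tall; origin centre of underside.
- carton: Bystander: cardboard box 90 x 70 x 60 mm; origin centre of underside.
- bin: Bystander: open red bin 110 x 160 x 60 mm; origin centre of underside.
Things that resemble listed ones, but are neither listed nor needed, are in the scene too. There is more than one size of the lamp; the job needs the smallest.

How it is judged:
By the outcome, as a careful person would: the job done as asked, in the order asked, and still so for the second after the job is handed in, with the robot touching nothing.
It also fails if it takes over 72 s, if anything falls off the work surface, if the arm or the gripper's body presses on something with over 40 N, if the wrist force passes 120 N, or if a joint passes its speed limit or range.

### The arm

A 6-joint arm with a two-finger parallel gripper is mounted at the origin on the work surface. World frame = base frame: x ahead of the robot, y to its left, z up, the work surface at z = 0. Lengths are in m, angles in rad, forces in N, time in s.
With the tool pointing down it reaches from about 0.35 to 1 m from the base axis. Payload 7.1 kg.
Tool frame: the origin (TCP) lies between the finger pads; the fingertips stand 22 mm ahead of it and the grasp point (between the pads) lies 3 mm ahead of it; z points along the fingers, y is the line along which they close (so a half turn about z gives the same grasp; the last joint's range is limited). The gripper opens to 85 mm and grips with 20 to 120 N. Pads are 22 mm wide; open, the fingers measure 114 mm over their backs; the gripper's body (76 mm by 85 mm) begins 54 mm behind the grasp point. The pads swing forward as they close: fully open they stand 13 mm farther back than shut.
Start: joints at [-1.332, 0.423, 1.63, -0, 1.089, -0.019], TCP at [0.159, -0.604, 0.216] pointing down, gripper open.
Joint ranges: [-3, 3], [-0.9, 2.11], [0.09, 2.58], [-1.31, 4.45], [0.11, 2.69], [-2.54, 2.54]. Speed limits (rad/s): [2.39, 2.39, 3.01, 3.14, 3.14, 3.14].

### API

Orientations are given as a rotation vector (axis times angle).
In Python, from rig import manip gives the robot as it stands. The module is installed in compiled form; this text tells all that it offers. Calls block until the motion is done:
- manip.move_to(position, orientation): joint-space move of the TCP to a pose.
- manip.servo_line(position, orientation=None, rate=0.15): straight line of the TCP; orientation=None keeps the orientation; rate is the mean speed in m/s.
- manip.set_joints(angles): joint-space move.
- manip.command_gripper(opening, f_grip=None): finger opening in m; f_grip is the grip in N (None keeps the last); returns when the fingers have stopped.
- manip.hold(seconds).
- manip.solve_ik(position, orientation): joint angles nearest the present ones, or None.
- manip.camera(name): name is "scene" or "top"; returns a dict with "image" (400x640x3 uint8, red, green, blue), "fx", "fy", "cx", "cy" (pixels), "cam_to_world" (4x4, takes a point from camera to world coordinates). Camera axes: x right, y down, z forward; pixel columns grow to the right and rows downward; lengths in m; the calibration is good to about 2 mm. A picture is of the moment at which its call begins. There is no depth.
A pose or a line that the arm cannot do raises manip.IKError and nothing moves.
- manip.sign_off(): hands the job in; it is judged then, once.
Readings, each from a call of its own:
- manip.get_time(): time.
- manip.get_joint_positions(): joint angles.
- manip.get_joint_vel(): joint speeds.
- manip.get_tau(): joint torques, N m.
- manip.get_position(): TCP position.
- manip.get_ee_rot(): TCP orientation.
- manip.get_contact_force(): force on the tool from outside, world axes, zero at the start.
- manip.get_torque(): the same for the moment, N m.
- manip.get_width(): finger opening in m.
- manip.get_grip_force(): force on a finger pad.
Only numpy, scipy, OpenCV 4.12 (cv2) and the standard library are available. Lean on these libraries where they do the work, as an engineer would, in place of code of your own. Each camera call takes 0.05 s, during which the arm holds its last target. There are 200 camera calls.

## Working session

There is one attempt and no reset: what is moved stays moved. The work goes in short steps, each a Python script; the robot and the scene stay as the last script left them, time stands still between calls to the robot, and variables do not carry over. Pictures are saved under pics/ and viewed, at most 10 in all, crops included, and the job is handed in when it is done.

```bash
mkdir -p pics; python3 - <<'E'
from rig import manip
import cv2,pickle
d={}
for n in("scene","top"):
    c=manip.camera(n); d[n]=c; cv2.imwrite(f"pics/{n}0.png",c["image"][...,::-1]); print(n,c["fx"],c["fy"],c["cx"],c["cy"],c["cam_to_world"].round(3).tolist() if hasattr(c["cam_to_world"],'round') else c["cam_to_world"])
pickle.dump(d,open("cams.pkl","wb")); print(manip.get_ee_rot(),manip.get_time())
E
```

```text
scene 382.2383346915029 382.2383346915029 318.1478157329889 200.80146474214882 [[0.749, 0.422, -0.51, 1.024], [0.662, -0.465, 0.588, -0.584], [0.011, -0.778, -0.628, 0.751], [0.0, 0.0, 0.0, 1.0]]
top 486.8649240360028 486.8649240360028 316.9686843620246 198.12252719895054 [[-0.036, -0.979, 0.2, 0.279], [-0.999, 0.034, -0.013, -0.024], [0.006, -0.201, -0.98, 1.368], [0.0, 0.0, 0.0, 1.0]]
[-3.11410941e+00 -4.03641069e-01  2.56565025e-04] 0.1
```

View pics/scene0.png

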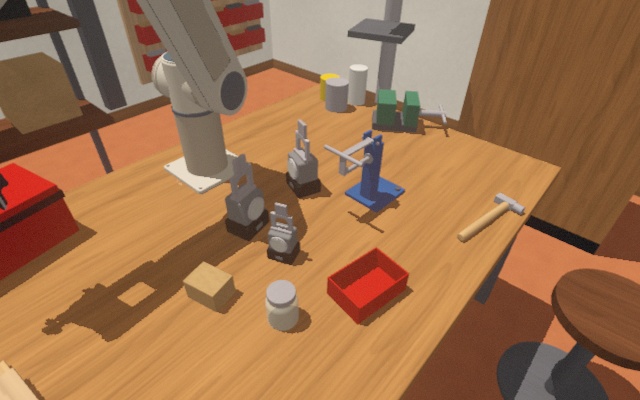

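View pics/top0.png

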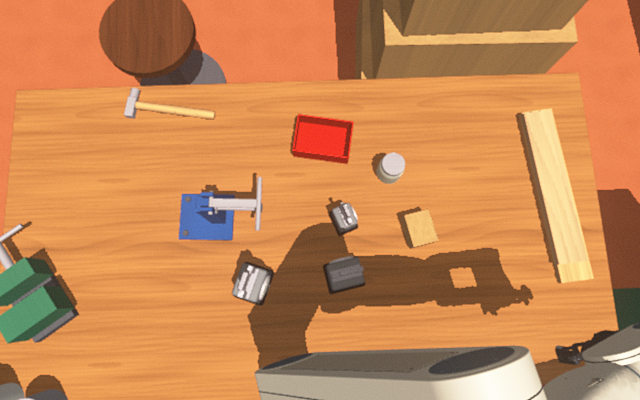

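The scene picture shows three lamps: A at scene (303,172) / top (253,284), B at scene (247,205) / top (345,274), and C at scene (283,240) / top (343,217). C looks smallest. The stand is at scene (372,170) / top (207,217), with the flap bar at top (259,203). I'll check C and the stand in close crops.

```bash
python3 - <<'E'
import cv2,pickle,numpy as np
d=pickle.load(open("cams.pkl","rb"))
def crop(n,x,y,w,h,s): return cv2.resize(d[n]["image"][y:y+h,x:x+w,::-1],None,fx=s,fy=s,interpolation=cv2.INTER_CUBIC)
a=crop("scene",250,190,66,80,6);b=crop("top",310,185,66,80,6)
cv2.imwrite("pics/lampC.png",np.hstack([a,b]))
a=crop("scene",310,115,100,100,4);b=crop("top",170,165,100,100,4)
cv2.imwrite("pics/stand.png",np.hstack([a,b]))
E
```

```text
(no output)
```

View pics/lampC.png

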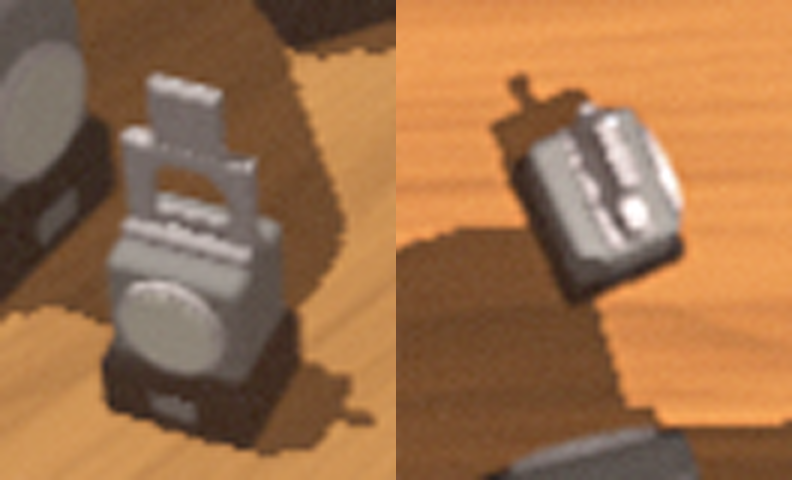

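View pics/stand.png

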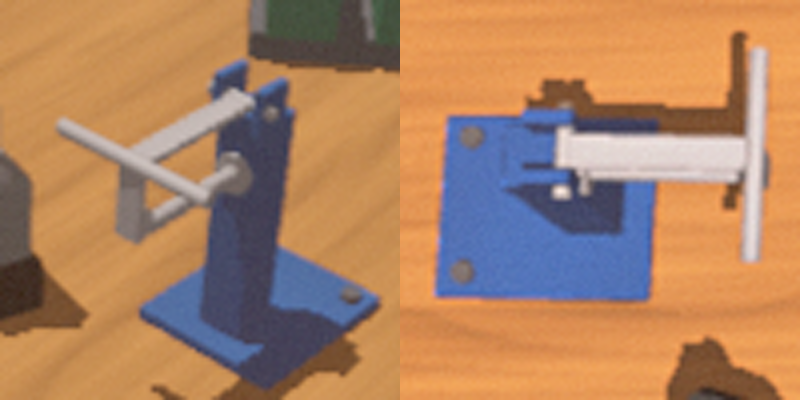

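Crop C shows the smallest lamp, with its lens towards the scene camera (right in the top view). The stand's peg and flap point right in the top view. I'll fit both poses from corner points in both views.

```bash
cat > fit.py <<'E'
import numpy as np
from scipy.optimize import least_squares
def proj(c,P):
    T=np.linalg.inv(np.array(c["cam_to_world"])); p=P@T[:3,:3].T+T[:3,3]
    return np.c_[c["fx"]*p[:,0]/p[:,2]+c["cx"],c["fy"]*p[:,1]/p[:,2]+c["cy"]]
def world(L,s):
    x,y,a=s; c_,s_=np.cos(a),np.sin(a); L=np.asarray(L,float)/1000
    return np.c_[x+c_*L[:,0]-s_*L[:,1],y+s_*L[:,0]+c_*L[:,1],L[:,2]]
def fit(cams,data,x0):  # data: {cam:[((lx,ly,lz)mm,(u,v))...]}
    def f(s): return np.concatenate([(proj(cams[n],world([p for p,_ in D],s))-np.array([q for _,q in D])).ravel() for n,D in data.items()])
    r=least_squares(f,x0,loss="soft_l1"); return r.x,f(r.x).reshape(-1,2).round(1)
def px(pts,ox,oy,s,sub=0): return [(p,((u-sub+.5)/s-.5+ox,(v+.5)/s-.5+oy)) for p,(u,v) in pts]
E
python3 - <<'E'
import pickle; from fit import *
d=pickle.load(open("cams.pkl","rb"))
L={"scene":px([((0,0,172),(186,87)),((0,28,140),(137,130)),((0,-28,140),(250,160)),((-30,36,0),(106,405)),((-30,-36,0),(250,447))],250,190,6),
"top":px([((30,36,0),(575,300)),((-30,36,0),(685,255)),((30,-36,0),(515,170))],310,185,6,396)}
S={"scene":px([((-135,65,217),(62,124)),((-135,-65,217),(207,198)),((-40,65,12),(142,313)),((-40,-65,12),(267,386)),((110,-65,12),(380,298))],310,115,4),
"top":px([((110,-65,12),(447,115)),((110,65,12),(437,297)),((-40,65,12),(650,300)),((-40,-65,12),(657,120)),((-135,-65,217),(760,48)),((-135,65,217),(753,262))],170,165,4,400)}
for nm,D,x0 in(("lamp",L,[.45,-.1,1.9]),("stand",S,[.45,.25,1.6])):
    print(nm,*fit(d,D,x0))
E
```

```text
lamp [ 0.49373603 -0.11187196  1.95262437] [[-0.4 -0.3]
 [-2.   0.1]
 [ 0.2  0.3]
 [-0.9  1. ]
 [ 0.4  1.1]
 [-1.4  0.8]
 [-0.5 -0.3]
 [-1.9 -0.5]]
stand [0.51460486 0.23645574 1.52418858] [[-1.2 -0.1]
 [-0.2  0.2]
 [-2.  -2.3]
 [-0.7 -1.9]
 [-0.5 -1.2]
 [-0.1 -0.4]
 [-0.6 -0.4]
 [-0.1 -0.6]
 [ 0.2 -1.1]
 [-0.1 -0.3]
 [-0.2 -0.8]]
```

```bash
cat > ov.py <<'E'
import cv2,numpy as np
from fit import *
def box(x0,x1,y0,y1,z0,z1):
    import itertools
    V=list(itertools.product((x0,x1),(y0,y1),(z0,z1)))
    return [(a,b) for a,b in itertools.combinations(V,2) if sum(i!=j for i,j in zip(a,b))==1]
LAMP=box(-30,30,-36,36,0,34)+box(-4,4,-28,28,96,140)+box(-4,4,-15,15,140,172)
STAND=box(-40,110,-65,65,0,12)+box(-20,20,-20,20,12,202)+box(-125,-20,-7,7,151,165)
SHUT=[((-135,-65,217),(-135,65,217)),((-135,0,217),(-20,0,217))]
def ov(c,segs,s,win,k):
    x,y,w,h=win; im=cv2.resize(c["image"][y:y+h,x:x+w,::-1],None,fx=k,fy=k,interpolation=cv2.INTER_CUBIC)
    for a,b in segs:
        q=((proj(c,world([a,b],s))-[x,y]+.5)*k-.5)*16
        q=q.round().astype(int)
        cv2.line(im,tuple(map(int,q[0])),tuple(map(int,q[1])),(0,255,0),1,cv2.LINE_AA,4)
    return im
E
python3 - <<'E'
import pickle; from ov import *
d=pickle.load(open("cams.pkl","rb"))
l=[.49374,-.11187,1.9526]; s=[.5146,.23646,1.5242]
A=np.hstack([ov(d["scene"],LAMP,l,(255,195,66,75),4),ov(d["top"],LAMP,l,(310,185,66,75),4)])
B=np.hstack([ov(d["scene"],STAND+SHUT,s,(310,125,100,90),4),ov(d["top"],STAND+SHUT,s,(170,170,100,90),4)])
A=cv2.copyMakeBorder(A,0,300-A.shape[0] if A.shape[0]<300 else 0,0,800-A.shape[1],0)
im=np.vstack([A,B])[:660]; print(im.shape); im=cv2.resize(im,(727,600)) if im.shape[0]>600 else im
cv2.imwrite("pics/ov.png",im)
E
```

```text
(660, 800, 3)
```

View pics/ov.png

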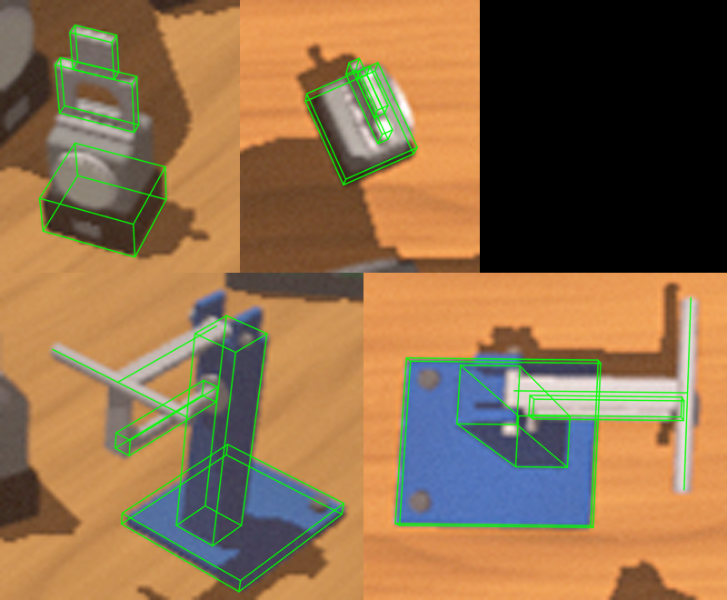

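```bash
cat > h.py <<'E'
import numpy as np
from scipy.spatial.transform import Rotation as R
from rig import manip as m
S=np.array([.5146,.23646,1.5242])
def w(x,y,z,s=None):  # stand mm -> world m
    s=S if s is None else s
    c,n=np.cos(s[2]),np.sin(s[2]); x,y,z=x/1e3,y/1e3,z/1e3
    return np.array([s[0]+c*x-n*y,s[1]+n*x+c*y,z])
def down(yaw):  # tool z down, tool y along direction yaw
    y=np.array([np.cos(yaw),np.sin(yaw),0]); z=np.array([0,0,-1.]); return R.from_matrix(np.c_[np.cross(y,z),y,z]).as_rotvec()
def best(pos,yaw):
    q0=m.get_joint_positions(); o=[]
    for k in(0,np.pi):
        q=m.solve_ik(pos,down(yaw+k))
        if q is not None:o.append((abs(q[5]),yaw+k))
    return min(o)[1]
def st(t=""): print(t,round(m.get_time(),2),np.round(m.get_position(),4),"F",np.round(m.get_contact_force(),1),"w",round(m.get_width(),4),"g",round(m.get_grip_force(),1),flush=True)
def bar(q,y,up=3): return w(-20-115*np.cos(q),y,217+115*np.sin(q)+up)
E
python3 - <<'E'
import pickle; from fit import *
d=pickle.load(open("cams.pkl","rb"))
S={"scene":px([((-135,65,217),(62,124)),((-135,-65,217),(207,198)),((-40,65,0),(142,313)),((-40,-65,0),(267,386)),((110,-65,0),(380,300))],310,115,4),
"top":px([((110,-65,12),(447,115)),((110,65,12),(437,297)),((-40,65,12),(650,300)),((-40,-65,12),(657,120)),((-135,-65,217),(760,48)),((-135,65,217),(753,262))],170,165,4,400)}
s,r=fit(d,S,[.5,.23,1.5]); print(s.tolist(),r.tolist())
t=open("h.py").read().replace("[.5146,.23646,1.5242]",str([round(float(v),5) for v in s])); open("h.py","w").write(t)
from h import *
y=best(bar(0,-37,80),S[2] if 0 else s[2]); print("yaw",y)
for q in np.linspace(0,2.3,6):
    j=m.solve_ik(bar(q,-37),down(y)); print(q.round(2),bar(q,-37).round(3),None if j is None else np.round(j,2))
yl=best(w(-72,0,220),s[2]+np.pi/2)
for P,a in((np.array([.4937,-.1119,.167]),yl+1.9526-s[2]),(w(-175,0,216),yl),(w(-72,0,216),yl)):
    j=m.solve_ik(P,down(a)); print(P.round(3),a,None if j is None else np.round(j,2))
E
```

```text
[0.5138373357532074, 0.23731202654700526, 1.526791528838835] [[-1.2, -0.2], [-0.1, 0.0], [-2.3, 0.5], [-1.1, 0.8], [-1.2, 1.0], [-0.4, -0.1], [-0.9, -0.0], [-0.4, -0.3], [-0.2, -0.9], [-0.5, -0.1], [-0.4, -0.6]]
yaw 1.526791528838835
0.0 [0.545 0.101 0.22 ] [ 0.16  0.31  1.78 -0.    1.04 -1.37]
0.46 [0.545 0.113 0.271] [ 0.18  0.26  1.73 -0.    1.15 -1.34]
0.92 [0.547 0.146 0.311] [ 0.24  0.24  1.66 -0.    1.24 -1.29]
1.38 [0.549 0.194 0.333] [ 0.32  0.25  1.6  -0.    1.29 -1.21]
1.84 [0.551 0.246 0.331] [ 0.4   0.28  1.56 -0.    1.3  -1.13]
2.3 [0.553 0.292 0.306] [ 0.47  0.34  1.54 -0.    1.26 -1.06]
[ 0.494 -0.112  0.167] 6.66498898038469 [-0.25  0.32  1.93  0.    0.9  -0.63]
[0.506 0.062 0.216] 6.239180509223525 [ 0.1   0.25  1.88 -0.    1.01  0.14]
[0.511 0.165 0.216] 6.239180509223525 [ 0.29  0.29  1.82 -0.    1.02  0.34]
```

```bash
python3 - <<'E'
from h import *
m.servo_line(m.get_position()+np.array([0,0,.15]),rate=.3)
m.command_gripper(.04)
o=down(S[2]); m.move_to(bar(0,-37,110),o); st("above")
m.servo_line(bar(0,-37,3),rate=.12); st("at")
m.command_gripper(0.0,25); st("grip")
E
```

```text
above 4.09 [0.545  0.1001 0.327 ] F [ 0.3 -1.2  0.3] w 0.0399 g 0.0
at 5.13 [0.5454 0.1009 0.2207] F [ 0.1 -0.3 -0.4] w 0.0399 g 0.0
grip 5.6 [0.5449 0.1008 0.2202] F [0.4 0.2 0.5] w -0.0001 g 0.0
```

```bash
python3 - <<'E'
from ov import *
from h import *
s=S
T=m.camera("top");C=m.camera("scene")
cv2.imwrite("pics/miss.png",np.hstack([ov(C,SHUT,s,(320,95,100,110),4),ov(T,SHUT,s,(180,150,100,110),4)]))
E
```

```text
(no output)
```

View pics/miss.png

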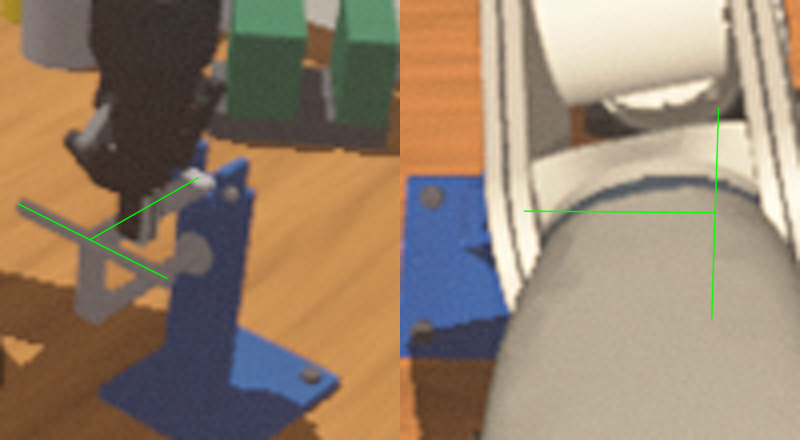

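The picture shows the closed fingertips ending near crop (140,240), just above and behind the bar at (134,260). The top view is blocked by the arm. I'll triangulate the bar ends and project the tip to compare.

```bash
python3 - <<'E'
import pickle,cv2; from fit import *; from h import *
d=pickle.load(open("cams.pkl","rb"))
def P(c):
    K=np.array([[c["fx"],0,c["cx"]],[0,c["fy"],c["cy"]],[0,0,1]]); return K@np.linalg.inv(np.array(c["cam_to_world"]))[:3]
def tri(a,b):
    X=cv2.triangulatePoints(P(d["scene"]),P(d["top"]),np.array(a,float).reshape(2,1),np.array(b,float).reshape(2,1)); return (X[:3]/X[3]).ravel()
a=lambda u,v:((u+.5)/4-.5+310,(v+.5)/4-.5+115); b=lambda u,v:((u-400+.5)/4-.5+170,(v+.5)/4-.5+165)
L,Rr=tri(a(62,124),b(753,262)),tri(a(207,198),b(760,48)); print(L.round(4),Rr.round(4),np.linalg.norm(L-Rr))
c=m.camera("scene"); p=m.get_position()
for z in(0,.003,-.022+.0,-.019): print(z,((proj(c,(p+[0,0,z])[None])-[320,95]+.5)*4-.5).round())
print("bar centre at 37:",((proj(c,bar(0,-37,0)[None])-[320,95]+.5)*4-.5).round(), m.get_ee_rot(),down(S[2]))
E
```

```text
[0.4429 0.1058 0.2155] [0.5727 0.0987 0.2172] 0.12998810650132306
0 [[133. 257.]]
0.003 [[133. 253.]]
-0.022 [[131. 286.]]
-0.019 [[131. 282.]]
bar centre at 37: [[133. 261.]] [6.90475358e-02 3.14081353e+00 3.04453445e-06] [0.0691194 3.1408322 0.       ]
```

```bash
python3 - <<'E'
import cv2; from h import *
c=m.camera("scene")["image"]
cv2.imwrite("pics/z1.png",cv2.resize(c[100:175,325:395,::-1],None,fx=8,fy=8,interpolation=cv2.INTER_CUBIC))
E
```

```text
(no output)
```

View pics/z1.png

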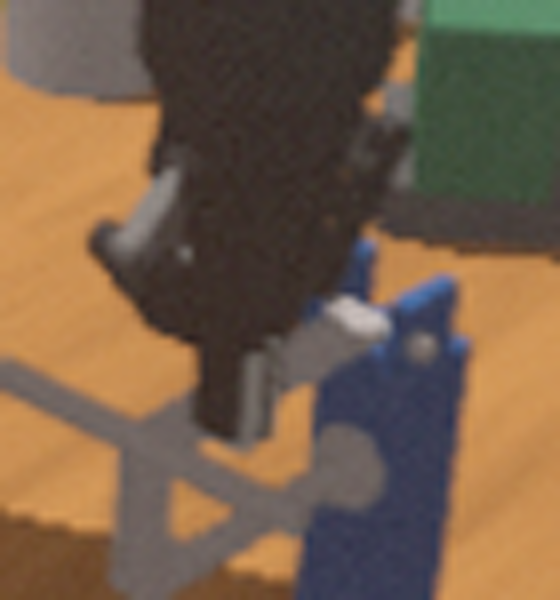

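The closed fingertips end at crop (240,440), clearly above the bar (about (245,490)). So the tip is higher than expected, and I'll find its real height by touching the bar gently.

```bash
python3 - <<'E'
from h import *
p=m.get_position().copy(); f0=m.get_contact_force().copy(); z0=bar(0,-37)[2]
for i in range(1,20):
    t=bar(0,-37,3-2*i); m.servo_line(t,rate=.04)
    f=m.get_contact_force()-f0
    if i%3==0 or np.linalg.norm(f)>3: st(i)
    if np.linalg.norm(f)>3: break
E
```

```text
3 6.55 [0.5448 0.1008 0.2138] F [-0.4 -0.5 -0.3] w -0.0001 g 0.0
6 7.3 [0.5448 0.1008 0.2079] F [0.3 0.  0.2] w -0.0 g 0.0
7 7.55 [0.5452 0.1009 0.2071] F [-3.  -0.1  8.7] w 0.0001 g 4.5
```

The contact shows that the tips really stand about 16 mm above the reported TCP, which agrees with the picture. So everything is offset by 38 mm in z. I'll correct for that and grip again.

```bash
sed -i 's/up=3): return w(-20-115\*np.cos(q),y,217+115\*np.sin(q)+up)/up=3): return w(-20-115*np.cos(q),y,217+115*np.sin(q)+up-38)/' h.py; python3 - <<'E'
from h import *
m.servo_line(bar(0,-37,45),rate=.15); m.command_gripper(.04)
f0=m.get_contact_force().copy()
for u in(30,20,12,6,3):
    m.servo_line(bar(0,-37,u),rate=.1)
    f=m.get_contact_force()-f0
    if np.linalg.norm(f)>6: st("contact"); break
st("at"); m.command_gripper(0.0,25); st("grip")
E
```

```text
at 9.58 [0.5448 0.1008 0.1819] F [ 0.7 -0.1 -0.9] w 0.04 g 0.0
grip 9.94 [0.545  0.1015 0.1822] F [-0.8  5.2  0.8] w 0.0109 g 25.0
```

```bash
python3 - <<'E'
from h import *
for q in np.arange(.2,2.11,.19):
    m.servo_line(bar(q,-37),rate=.12); st(round(q,2))
    if np.linalg.norm(m.get_contact_force())>40: print("STOP"); break
E
```

```text
0.2 10.28 [0.5452 0.1037 0.2052] F [ 0.9  5.7 -3.4] w 0.0112 g 24.7
0.39 10.62 [0.5454 0.1095 0.2257] F [ 1.6  1.8 -3.7] w 0.0109 g 24.5
0.58 10.95 [0.5459 0.1186 0.245 ] F [ 1.3 -4.9  2. ] w 0.0109 g 24.8
0.77 11.28 [0.5466 0.1311 0.2627] F [ -0.5 -10.9   7.8] w 0.0111 g 25.1
0.96 11.62 [0.5475 0.1477 0.2775] F [ -3.  -11.4  11.5] w 0.0108 g 25.8
1.15 11.95 [0.5486 0.1677 0.2885] F [-2.6 -7.1 13.2] w 0.0114 g 26.3
1.34 12.28 [0.5497 0.1893 0.2952] F [-0.4 -3.  10.7] w 0.0109 g 26.6
1.53 12.62 [0.5507 0.2113 0.2978] F [ 1.  -1.5  8.1] w 0.0113 g 26.7
1.72 12.95 [0.5516 0.2333 0.2961] F [2.3 0.8 6.2] w 0.011 g 26.8
1.91 13.28 [0.5525 0.2546 0.2903] F [5.4 0.7 3.9] w 0.0109 g 26.9
2.1 13.62 [0.5532 0.2744 0.2805] F [6.4 0.5 0.8] w 0.0107 g 27.0
```

```bash
python3 - <<'E'
from h import *
m.servo_line(bar(2.25,-37),rate=.12); st("2.25"); m.command_gripper(.05); st("open")
m.servo_line(m.get_position()+np.array([0,0,.09]),rate=.25)
yl=S[2]+1.5*np.pi; yl=6.2384 if abs(yl-6.2384)<.01 else yl; a=yl+1.9526-S[2]
P=np.array([.4937,-.1119,.129])
m.move_to(P+[0,0,.08],down(a)); st("above lamp")
import cv2
from ov import *
l=[.49374,-.11187,1.9526]
T=m.camera("top");C=m.camera("scene")
op=[((-20+0,y,217),(-20+118*.666,y,217+118*.746)) for y in(-10,10)]
A=ov(C,LAMP,l,(255,150,100,120),4); B=ov(C,op,S,(320,70,100,120),4)
cv2.imwrite("pics/chk.png",np.hstack([A,B]))
E
```

```text
2.25 13.91 [0.5537 0.2889 0.2704] F [5.6 0.5 1.4] w 0.0111 g 27.0
open 14.37 [0.5527 0.2878 0.2712] F [-0.8 -0.4 -0.3] w 0.0498 g 0.0
above lamp 16.47 [ 0.4944 -0.1114  0.2093] F [-0.5  0.6  0.2] w 0.0503 g 0.0
```

View pics/chk.png

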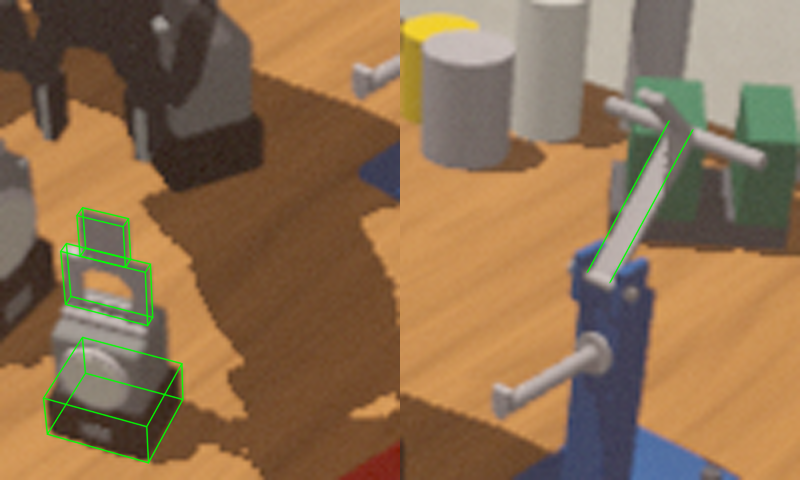

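The flap stays back by itself, so the peg and lip are clear. The fingers stand over the tab (tips at crop (48,138) and (142,160), tab at (104,215)). I'll check the lateral alignment in numbers, then grip.

```bash
python3 - <<'E'
from h import *; from fit import *
c=m.camera("scene")
a=np.array([np.cos(6.6642),np.sin(6.6642),0])*.025
for z in(.215,.225,.23): print(z,[(((proj(c,(np.r_[m.get_position()[:2],z]+s*a)[None])-[255,150]+.5)*4-.5).round()).tolist() for s in(1,-1)])
m.servo_line([.4937,-.1119,.150],rate=.15); f0=m.get_contact_force().copy(); st()
for z in(.140,.134,.130):
    m.servo_line([.4937,-.1119,z],rate=.05)
    if np.linalg.norm(m.get_contact_force()-f0)>5: st("contact"); break
st("at"); m.command_gripper(.0,60); st("grip")
E
```

```text
0.215 [[[140.0, 168.0]], [[61.0, 150.0]]]
0.225 [[[139.0, 154.0]], [[59.0, 136.0]]]
0.23 [[[139.0, 147.0]], [[59.0, 129.0]]]
 17.16 [ 0.4941 -0.1118  0.1502] F [ 0.1 -0.6  0.6] w 0.0498 g 0.0
at 18.02 [ 0.4935 -0.1119  0.1297] F [-1.1 -0.2  0.7] w 0.05 g 0.0
grip 18.34 [ 0.4936 -0.112   0.1302] F [-1.6 -1.   4. ] w 0.0286 g 59.4
```

```bash
python3 - <<'E'
from h import *; import cv2
from ov import *
z0=.130; p=m.get_position().copy()
m.servo_line([.4937,-.1119,z0+.0495],rate=.12); st("lifted"); 
yl=S[2]+1.5*np.pi
q=w(-190,0,0); q[2]=z0+.0495
m.servo_line(q,down(yl),rate=.12); st("ready")
T=m.camera("top");C=m.camera("scene")
s=[q[0],q[1],S[2]]; 
up=lambda G:[((a[0],a[1],a[2]+49.5),(b[0],b[1],b[2]+49.5)) for a,b in G]
k=4;win=(275,115,100,120)
A=ov(C,up(LAMP),s,win,k)
for a,b in STAND[24:]+[((-121,y,151),(-121,y,175)) for y in(-7,7)]:
    u=((proj(C,world([a,b],S))-win[:2]+.5)*k-.5).round().astype(int); cv2.line(A,tuple(map(int,u[0])),tuple(map(int,u[1])),(255,0,255),1)
B=ov(T,up(LAMP),s,(220,160,100,120),4)
cv2.imwrite("pics/ready.png",np.hstack([A,B]))
E
```

```text
lifted 18.91 [ 0.4933 -0.1117  0.179 ] F [-0.3  0.4 -3.5] w 0.0288 g 59.4
ready 20.39 [0.5053 0.0472 0.1793] F [ 0.4 -0.5 -3.6] w 0.0283 g 59.4
```

View pics/ready.png

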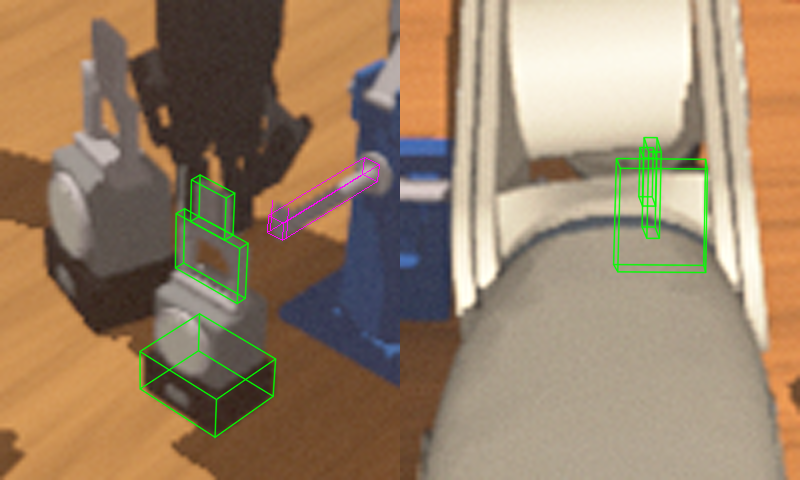

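Lamp and peg both match their overlays (eye at crop (212,258), lip at (278,225)). Inserting now, watching the force.

```bash
python3 - <<'E'
from h import *
f0=m.get_contact_force().copy(); z=.1795
def go(x,z,r):
    q=w(x,0,0); q[2]=z; m.servo_line(q,rate=r); return np.linalg.norm(m.get_contact_force()-f0)
ok=True
for x in(-150,-130,-118,-106,-90,-72):
    f=go(x,z,.07)
    if f>6: st(f"contact {x}"); ok=False; break
st("in")
if ok:
    while z>.158:
        z-=.002; f=go(-72,z,.03)
        if f>2.5: st("down"); break
E
```

```text
in 23.08 [0.5106 0.1658 0.1795] F [ 0.4 -1.1 -4.1] w 0.0287 g 59.4
down 25.33 [0.5109 0.1655 0.1627] F [-4.3 -1.2  8.3] w 0.0289 g 60.7
```

```bash
python3 - <<'E'
from h import *; import cv2
m.command_gripper(.045); m.hold(.5); st("open")
m.servo_line(m.get_position()+np.array([0,0,.05]),rate=.1)
m.servo_line(m.get_position()+np.array([0,0,.15]),rate=.3)
m.command_gripper(.05)
p=bar(2.3,-37,100); m.move_to(p,down(S[2])); st("above bar")
from ov import *
T=m.camera("top");C=m.camera("scene")
q=w(-72,0,0); s=[q[0],q[1],S[2]]
up=lambda G:[((a[0],a[1],a[2]+33),(b[0],b[1],b[2]+33)) for a,b in G]
A=ov(C,up(LAMP[12:]),s,(300,50,100,140),4); B=ov(C,[],s,(300,50,100,140),4)
cv2.imwrite("pics/hung.png",np.hstack([A,B]))
E
```

```text
open 26.14 [0.5107 0.1654 0.1615] F [0.  0.1 0.3] w 0.0451 g 0.0
above bar 28.93 [0.5532 0.292  0.3645] F [-0.1  0.1  1.3] w 0.0497 g 0.0
```

View pics/hung.png

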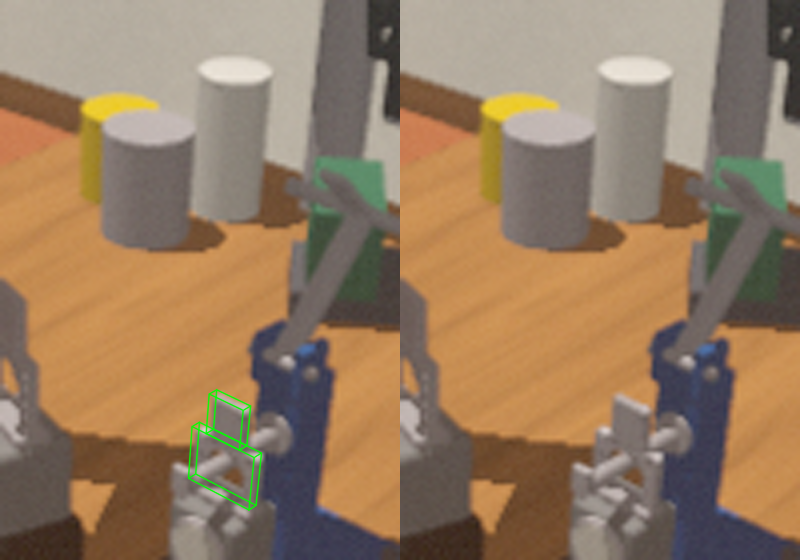

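The lamp hangs on the peg (eye at crop (630,470), tip visible in front) with the flap still back. Next I pinch the bar and bring it over.

```bash
python3 - <<'E'
from h import *
m.servo_line(bar(2.3,-37,30),rate=.2); f0=m.get_contact_force().copy()
m.servo_line(bar(2.3,-37),rate=.08); st("at")
if np.linalg.norm(m.get_contact_force()-f0)<8:
    m.command_gripper(0,25); st("grip")
    if m.get_width()>.008:
        for q in list(np.arange(2.1,.15,-.19))+[.08]:
            m.servo_line(bar(q,-37),rate=.12); st(round(q,2))
            if np.linalg.norm(m.get_contact_force())>40 or m.get_width()<.008: print("STOP"); break
E
```

```text
at 30.01 [0.5531 0.2922 0.2673] F [0.6 0.5 0.7] w 0.05 g 0.0
grip 30.43 [0.5535 0.2926 0.2682] F [0.3 0.4 1.3] w 0.0111 g 24.4
2.1 30.77 [0.5527 0.2745 0.2822] F [-1.4  5.1  5.9] w 0.0108 g 25.1
1.91 31.11 [0.5518 0.2545 0.2911] F [-3.1  4.2  7. ] w 0.0106 g 25.4
1.72 31.44 [0.5507 0.2328 0.296 ] F [-2.   1.4  7. ] w 0.011 g 25.6
1.53 31.77 [0.5496 0.2108 0.2967] F [-2.3  1.4  4. ] w 0.0113 g 25.6
1.34 32.11 [0.5486 0.1891 0.2936] F [-2.  -0.1  2.2] w 0.011 g 25.4
1.15 32.44 [0.5477 0.1686 0.2865] F [-1.6 -0.9 -0.3] w 0.0109 g 25.1
0.96 32.77 [0.5469 0.1498 0.2759] F [-2.   0.7 -0.5] w 0.011 g 24.9
0.77 33.11 [0.5462 0.1333 0.2619] F [-1.3  0.4 -0.9] w 0.0109 g 24.8
0.58 33.44 [0.5458 0.1198 0.2451] F [-0.3 -0.4 -0.8] w 0.0111 g 24.6
0.39 33.77 [0.5454 0.1097 0.2258] F [ 0.4  1.1 -2.1] w 0.0107 g 24.5
0.2 34.11 [0.5452 0.1035 0.2051] F [-0.2  2.4 -1.6] w 0.0109 g 24.6
0.08 34.38 [0.5454 0.1018 0.1914] F [ 0.8  4.1 -0.5] w 0.011 g 24.7
```

```bash
python3 - <<'E'
from h import *; import cv2,pickle
m.command_gripper(.04); m.hold(.3); st("rel")
m.servo_line(m.get_position()+np.array([0,0,.17]),rate=.2)
m.set_joints([-1.332,.3,1.5,0,1.089,-.019]); m.hold(1.0); st("away")
d=pickle.load(open("cams.pkl","rb"))
def tm(n,win,pad=8):
    x,y,w_,h=win; g=m.camera(n)["image"]; t=d[n]["image"][y:y+h,x:x+w_]
    r=cv2.matchTemplate(g[y-pad:y+h+pad,x-pad:x+w_+pad],t,cv2.TM_CCOEFF_NORMED); _,v,_,l=cv2.minMaxLoc(r); return round(v,3),(l[0]-pad,l[1]-pad)
for nm,n,win in(("bar L","scene",(323,142,14,14)),("bar R","scene",(352,156,12,10)),("drop","scene",(336,158,14,18)),("bar top","top",(254,175,12,58)),("jar","scene",(264,280,38,50)),("carton","scene",(183,262,54,48)),("bin","scene",(325,250,86,70)),("lampA","scene",(284,120,38,76)),("lampB","scene",(224,150,48,88))):
    print(nm,tm(n,win))
E
```

```text
rel 35.07 [0.5448 0.1011 0.1912] F [-0.1 -0.4  0.3] w 0.0405 g 0.0
away 40.07 [ 0.1772 -0.6775  0.358 ] F [-0.   0.7 -0.7] w 0.0404 g 0.0
bar L (0.997, (0, 0))
bar R (0.694, (0, 0))
drop (0.899, (0, 0))
bar top (0.997, (0, 0))
jar (0.998, (0, 0))
carton (0.953, (0, 0))
bin (0.996, (0, 0))
lampA (0.99, (0, 0))
lampB (0.932, (0, 0))
```

```bash
python3 - <<'E'
from h import *; import cv2
h=cv2.resize(cv2.imread("pics/hung.png")[:,400:],(100,140),interpolation=cv2.INTER_AREA)
g=m.camera("scene")["image"][50:190,300:400,::-1]
t=h[122:138,44:68]; r=cv2.matchTemplate(np.ascontiguousarray(g),np.ascontiguousarray(t),cv2.TM_CCOEFF_NORMED); _,v,_,l=cv2.minMaxLoc(r); print(v,l,"expect (44,122)")
if v>.8 and abs(l[0]-44)<3 and abs(l[1]-122)<3: print(m.sign_off(), m.get_time())
E
```

```text
0.8636701703071594 (44, 122) expect (44,122)
the job is handed in; nothing more can be done
the job is handed in; nothing more can be done
```

The lamp hangs freely by its eye on the blue stand's peg and the flap is fully shut in front of the tip. In the last camera check the jar, carton, bin and other lamps had not moved, and the job was handed in at about 40 s of the 72 s allowed.

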